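# Turn the sample insert round in its kit tray

### The job

Get the drum-sampling kit ready to be covered. First tip the tall flat tin over, away from its labelled face, so that it lies label up along its own bay of the steel tray; then lift the white insert out by its square post, turn it half round with the jar and the plug still in it, and set it (do not drop it) fully home in the same pocket, so that the jar is at the end with the gap in the tray wall. Keep the insert and jar upright while you carry it, and leave the beaker, the bottle and the wrench beside the tray as they are.

Things in the scene. Friction and masses are not known exactly. Their poses are not given: they have to be found in the camera images.
- kit: Open steel tray fixed to the table, 186 (x) by 204 (y) mm; floor 6 mm thick, walls 6 mm thick, rim 36 mm above the table. Origin: centre of its underside, z up. A wall along x splits it into the insert's pocket (at -y) and the tin's bay (at +y). The pocket's +x end wall has a gap 56 mm wide in its middle, seen from above; all other walls are whole.
- pocket (a point): Centre of the pocket's floor, 6 mm above the table, 42 mm to the -y side of the tray's origin, axes as the tray's. The pocket is 174 (x) by 108 (y) mm inside and 30 mm deep.
- bay (a point): Centre of the floor of the tin's bay, 6 mm above the table, 57 mm to the +y side of the tray's origin, axes as the tray's. The bay is 174 (x) by 78 (y) mm inside and 30 mm deep.
- insert_c (a point): Mid-height of the loose white insert, 53 mm above its underside; z up, x towards its jar end. A block 170 (x) by 104 (y) by 40 mm, 2 mm slack each side in the pocket, with a 26 mm square aluminium post (sides along x, y) on its middle up to 106 mm above the underside. Starts seated on the pocket floor the wrong way round, its x opposite to the tray's. With jar and plug 0.5 to 0.95 kg.
- jar_c (a point): Centre of the closed amber glass jar, 56 mm across, 60 mm high, z up, standing loose in a round pocket of the insert, 48 mm from the insert's middle; its underside is 10 mm above the insert's, so its top is 76 mm above the table when seated.
- plug_c (a point): Centre of the steel drum plug, 50 mm across and 42 mm high, loose in a square pocket at the insert's other end, 50 mm from the middle; its top is 58 mm above the table when seated.
- tin_c (a point): Centre of the loose flat tin, 40 (x) by 70 (y) by 100 (z) mm, a small black cap 10 mm high on its +z end. Broad -x face: brown paper label; broad +x face: plain. Starts standing on its small end near the bay's -x end, axes as the tray's, free floor on its +x side. 0.2 to 0.4 kg; overbalances at about 22 degrees. Lying label up, its x axis points down and this point is 26 mm above the table.
- beaker_c (a point): Centre of a loose open white beaker, 68 mm across and 85 mm high, beside the tray. To be left alone.
- bottle_c (a point): Centre of a loose white bottle, 66 mm across and 130 mm high, beside the tray. To be left alone.
- wrench_grip (a point): Handle of a loose flat steel wrench, 190 mm long, lying beyond the tray. To be left alone.
There are look-alikes about, which are no part of the job. What is shaped like the part that bears insert_c but orange is not meant. What is shaped like the part that bears jar_c but pink is not meant.

How it is judged (in metres and radians):
On the way, in this order (a step that is already met when the one before it is completed fails the run):
1. the tin lies in its bay, label up (angle between tin_c's own x axis and vertical above 3.04 rad and z of tin_c in the frame of kit between 0.02 and 0.031 m and y of tin_c in the frame of kit between 0.047 and 0.067 m and x of tin_c in the frame of kit between -0.038 and 0.038 m), for 0.2 s.
2. the insert is lifted clear of the tray, upright (z of insert_c in the frame of kit above 0.092 m and angle between insert_c's own z axis and vertical below 0.3 rad), for 0.2 s.
At the end, for the whole second after the job is handed in: The tin lies flat (within 0.1 rad) and label up on the floor of its bay; the insert rests on the floor of its pocket (within 3 mm in height, 5 mm sideways, 0.06 rad), jar end at the end with the gap in the wall; the jar and the plug are down in their pockets of the insert; all at rest (all of step 1 and z of insert_c in the frame of kit between 0.056 and 0.0615 m and horizontal distance between insert_c and pocket below 0.005 m and angle between the x axis of insert_c and the x axis of kit, either way round below 0.06 rad and angle between insert_c's own z axis and vertical below 0.04 rad and x of jar_c in the frame of kit above 0.038 m and x of jar_c in the frame of insert_c above 0.04 m and z of jar_c in the frame of kit below 0.052 m and angle between jar_c's own z axis and vertical below 0.1 rad and z of plug_c in the frame of kit below 0.044 m and x of plug_c in the frame of insert_c between -0.06 and -0.04 m and linear speed of each of insert, tin, jar below 0.02 m/s); the robot touches nothing.
It fails at once if the jar or the insert is tipped by more than 0.5 rad (angle between any of jar_c, insert_c's own z axis and vertical above 0.5 rad).
It fails at once if the insert is dropped (falls freely by more than about 1 cm) (linear speed of insert above 0.45 m/s and contact force between insert and the fingers below 0.1 N).
It fails at once if the beaker is moved by more than 30 mm (distance of beaker_c from where it was at the start of the episode above 0.03 m).
It fails at once if the bottle is moved by more than 30 mm (distance of bottle_c from where it was at the start of the episode above 0.03 m).
It fails at once if the wrench is moved by more than 30 mm (distance of wrench_grip from where it was at the start of the episode above 0.03 m).
It also fails if it takes over 58 s, if anything falls off the work surface, if the arm or the gripper's body presses on something with over 40 N, if the wrist force passes 120 N, or if a joint passes its speed limit or range.

### The arm

A 7-joint arm with a two-finger parallel gripper is mounted at the origin on the work surface. World frame = base frame: x ahead of the robot, y to its left, z up, the work surface at z = 0. Lengths are in mm, angles in rad, forces in N, time in s.
With the tool pointing down it reaches from about 400 to 875 mm from the base axis. Payload 6.5 kg.
Tool frame: the origin (TCP) lies at the very end of the fingers, on their centre line; the grasp point (between the pads) lies 19 mm behind it; z points along the fingers, y is the line along which they close (so a half turn about z gives the same grasp; the last joint's range is limited). The gripper opens to 85 mm and grips with 20 to 120 N. Pads are 22 mm wide; open, the fingers measure 114 mm over their backs; the gripper's body (76 mm by 85 mm) begins 54 mm behind the grasp point. The pads swing forward as they close: fully open they stand 13 mm farther back than shut.
Start: joints at [1.201, 0.536, -0.004, 1.538, 0.003, 1.067, -0.071], TCP at [194.442, -620.228, 231.29] pointing down, gripper open.
Joint ranges: [-2.7, 2.7], [-0.37, 2.16], [-1.27, 1.26], [0.24, 2.4], [-1.31, 4.45], [0.19, 1.91], [-2.76, 2.76]. Speed limits (rad/s): [2.39, 2.39, 3.14, 3.14, 3.14, 3.14, 3.14].

### API

Orientations are given as a unit quaternion [x, y, z, w].
In Python, from station import sensors, vision, ctrl gives the robot as it stands.
- The arm moves only by the shell command python3 -m handwheel 'ROWS'. ROWS is JSON, a list of rows, each an object with "rot": the turn, a rotation vector about the tool's x, y, z in degrees, a list of three; "dp": the shift along the tool's x, y, z in m, a list of three; "gripper": the closure in counts, from 0 (fully open) to 255 (shut). A call has 1 to 12 rows; each row shifts and turns the commanded pose from where the row before left it, along the tool's axes as they then stand; what a row does not reach is not made up. A row lasts 1/8 s, in which the tool goes at most 62.5 mm and 10.7 degrees, less where a joint would pass 70% of its speed; a pose out of reach is approached as far as the arm can. A call with a gripper value outside its range is refused whole. The fingers move at their own pace and stop on an object; the grip force is fixed at half the most. Time passes only in rows, so rows that do not move let the fingers close. It gives the time, the measured TCP pose, the force, the opening and the grip force at its end, in the units of the state.
- sensors.state(): the state, without advancing time (a new reading comes with each control period).
- vision.snapshot(name): name is "side" or "top" or "wrist"; returns a dict with "color" (400x640x3 uint8, red, green, blue), "fx", "fy", "cx", "cy" (pixels), "rvec" (rotation vector, rad) and "tvec" (3), from world to camera coordinates, as OpenCV has them; the wrist camera has in their place "mount" (4x4, takes a point from camera to tool coordinates, whose origin is the TCP and whose axes are the flange's). Camera axes: x right, y down, z forward; pixel columns grow to the right and rows downward; lengths in mm; the calibration is good to about 2 mm. A picture is of the moment at which its call begins: read the wrist's pose just before it. There is no depth.
- ctrl.sign_off(): hands the job in; it is judged then, once.
The state is a dict: "clock": time; "joints": joint angles; "qd": joint speeds; "joint_torque": joint torques, N m; "position": TCP position; "tool_rot": TCP orientation; "wrist_force": force on the tool from outside, world axes, zero at the start; "torque": the same for the moment, N m; "opening": finger opening in mm; "grasp_force": force on a finger pad.
Only numpy, scipy, OpenCV 4.12 (cv2) and the standard library are available. Lean on these libraries where they do the work, as an engineer would, in place of code of your own. Each camera call takes 0.05 s, during which the arm holds its last target. There are 200 camera calls.

## Working session

There is one attempt and no reset: what is moved stays moved. The work goes in short steps, Python scripts to look and compute and a shell command to move; the robot and the scene stay as the last step left them, time stands still between calls to the robot, and variables do not carry over. Pictures are saved under pics/ and viewed, at most 10 in all, crops included, and the job is handed in when it is done.

```bash
mkdir -p pics; python3 - <<'E'
from station import sensors, vision
import cv2, json
for n in ("top","side"):
    s=vision.snapshot(n); cv2.imwrite(f"pics/{n}0.png",s["color"][:,:,::-1])
    print(n,{k:(v.tolist() if hasattr(v,'tolist') else v) for k,v in s.items() if k!="color"})
print(sensors.state())
E
```

```text
top {'fx': 505.0631405208093, 'fy': 505.0631405208093, 'cx': 317.87508065206066, 'cy': 200.41426366286353, 'rvec': [2.1706493881373516, -2.1865613811462414, 0.1002833268845656], 'tvec': [57.79054982086508, 511.6570625531049, 1200.32067154439]}
side {'fx': 361.98158772673344, 'fy': 361.98158772673344, 'cx': 319.0367848474524, 'cy': 194.7564970301106, 'rvec': [2.3861510413472202, -0.16046724020559244, 0.06413594389205776], 'tvec': [-518.8448381835746, 125.48437018546596, 934.2024601948325]}
{'clock': 0.1, 'joints': array([ 1.20081204,  0.53710117, -0.00443358,  1.53878989,  0.00257965,
        1.06728944, -0.07122288]), 'qd': array([-0.00052686, -0.00080972, -0.00025783, -0.00085059, -0.00050017,
       -0.00055978, -0.00067231]), 'joint_torque': array([ 2.30149490e-03, -5.84575653e+01,  1.05179463e+00, -2.59778345e+01,
        1.26491231e-02,  4.58862880e-03, -2.41621814e-05]), 'position': array([ 194.25287439, -619.69049176,  230.48768906]), 'tool_rot': array([ 9.88483615e-01,  1.51325862e-01, -1.69736392e-04, -7.72647106e-04]), 'wrist_force': array([-0.35089195, -0.09644428, -0.38981868]), 'torque': array([ 0.00918393,  0.01854216, -0.00468841]), 'grasp_force': 0.0, 'opening': 85.65969565167543}
```

View pics/top0.png

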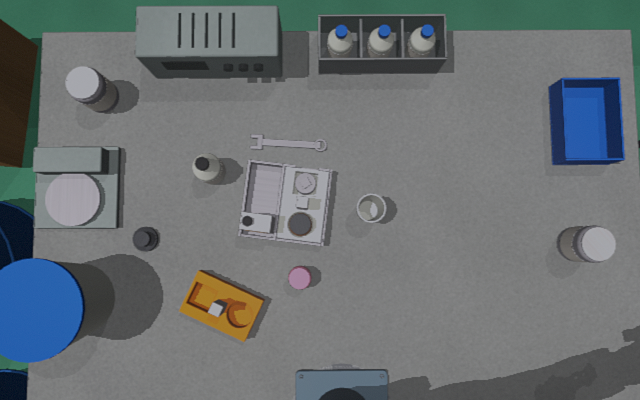

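View pics/side0.png

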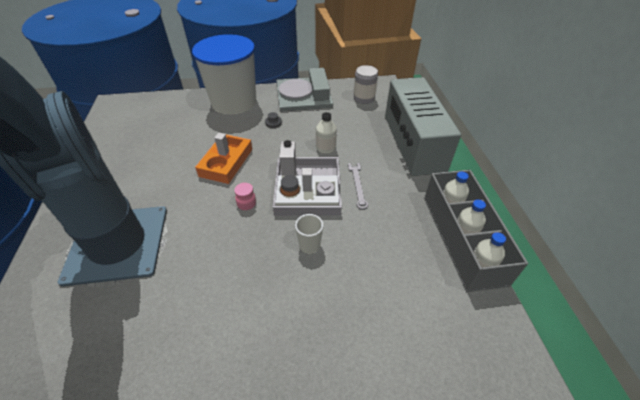

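Top view: tray around (287,203). The white insert's post is near (302,202), the amber jar (300,224), the plug (305,183) and the tin (256,222). The look-alikes are the orange insert (222,305) and the pink jar (299,278). The beaker is at (371,208), the bottle at (207,167) and the wrench at (288,143). In the side view the tin is at (287,160) and the post at (307,180).

```bash
python3 - <<'E'
import cv2,numpy as np
a=cv2.imread("pics/top0.png")[150:255,230:345]; b=cv2.imread("pics/side0.png")[130:225,260:355]
a=cv2.resize(a,None,fx=5.5,fy=5.5,interpolation=cv2.INTER_CUBIC); cv2.imwrite("pics/topc.png",a)
b=cv2.resize(b,None,fx=6,fy=6,interpolation=cv2.INTER_CUBIC); cv2.imwrite("pics/sidec.png",b)
E
cat > h.py <<'E'
import numpy as np, cv2
from scipy.spatial.transform import Rotation as R
from scipy.optimize import least_squares
C={'top':(505.0631405208093,317.87508065206066,200.41426366286353,[2.1706493881373516,-2.1865613811462414,0.1002833268845656],[57.79054982086508,511.6570625531049,1200.32067154439]),
'side':(361.98158772673344,319.0367848474524,194.7564970301106,[2.3861510413472202,-0.16046724020559244,0.06413594389205776],[-518.8448381835746,125.48437018546596,934.2024601948325])}
def proj(c,P):
    f,cx,cy,r,t=C[c]; q=R.from_rotvec(r).apply(np.atleast_2d(P))+t
    return np.c_[cx+f*q[:,0]/q[:,2],cy+f*q[:,1]/q[:,2]]
def ray(c,u):
    f,cx,cy,r,t=C[c]; M=R.from_rotvec(r).inv(); return M.apply(-np.array(t)),M.apply([(u[0]-cx)/f,(u[1]-cy)/f,1])
def atz(c,u,z):
    o,d=ray(c,u); return o+d*(z-o[2])/d[2]
def tri(u,v):
    return least_squares(lambda P:np.r_[proj('top',P)[0]-u,proj('side',P)[0]-v],[500,50,50]).x
E
```

```text
(no output)
```

View pics/topc.png

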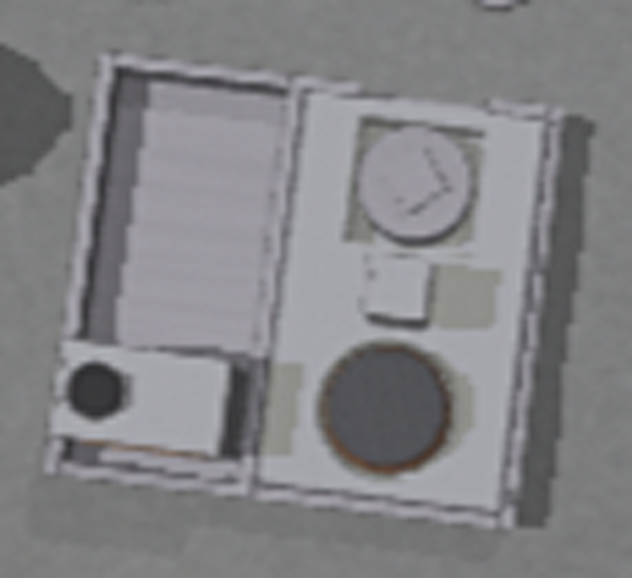

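View pics/sidec.png

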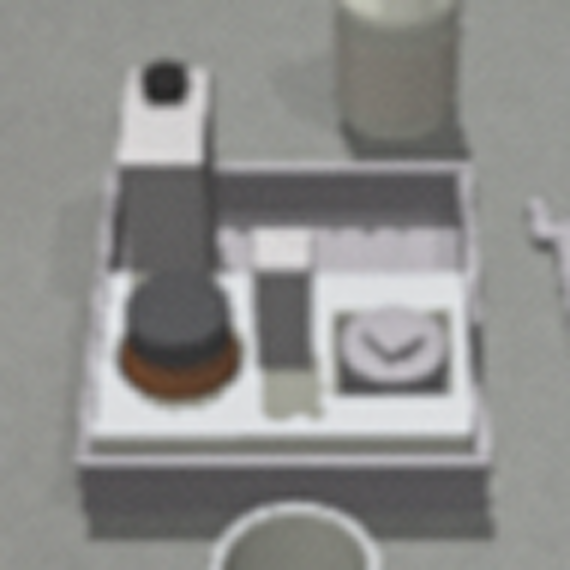

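The crops confirm the choice. The white insert's amber jar (387,408) is at the tray's closed end and the gap is at the top right (425,95). The tin stands at lower left, with the label on the bottom side. The post top is at (398,288) in the top crop and (283,249) in the side crop.

```bash
python3 - <<'E'
from h import *
T=lambda x,y:np.array([(x+.5)/5.5-.5+230,(y+.5)/5.5-.5+150])
S=lambda x,y:np.array([(x+.5)/6-.5+260,(y+.5)/6-.5+130])
c=[atz('top',T(*p),36) for p in ((104,54),(562,108),(512,527),(46,474))]; c=np.array(c)
print(c.round(1),c.mean(0))
# fit tray pose
m=np.array([[93,102],[93,-102],[-93,-102],[-93,102]])
r=least_squares(lambda p:(m@np.array([[np.cos(p[2]),np.sin(p[2])],[-np.sin(p[2]),np.cos(p[2])]])+p[:2]-c[:,:2]).ravel(),[*c.mean(0)[:2],0])
print('tray',r.x,np.degrees(r.x[2]),r.fun.round(1))
c2=np.array([atz('side',S(*p),36) for p in ((112,165),(472,165),(492,462),(78,462))]);print('side rim',c2.round(1),c2.mean(0))
print('post top',tri(T(398,288),S(283,249)))
print('tin top',tri(T(142,398),S(166,116)), tri(T(95,390),S(166,80)))
print('tin @106',atz('top',T(142,398),106),'post@112',atz('top',T(398,288),112))
print('tin corners',[atz('top',T(*p),106).round(1) for p in ((65,342),(232,358),(220,455),(52,437))])
print('plug',tri(T(415,182),S(394,345)),'jar',tri(T(388,405),S(178,308)))
p=r.x
Rz=lambda v:np.array([[np.cos(p[2]),-np.sin(p[2])],[np.sin(p[2]),np.cos(p[2])]])@v+p[:2]
for n,v in dict(pocket=(0,-42),bay=(0,57),tin=(-60,57)).items(): print(n,Rz(np.array(v)))
print('bott/beaker',atz('top',(207,160),100),atz('top',(371,208),60))
E
```

```text
[[611.2 220.5  36. ]
 [586.   20.1  36. ]
 [403.5  43.5  36. ]
 [427.8 244.8  36. ]] [507.13837813 132.22166907  36.        ]
tray [ 5.07138378e+02  1.32221669e+02 -1.25821847e-01] -7.209060812278988 [ 1.   1.2  0.6 -0.7 -1.4 -0.8 -0.2  0.3]
side rim [[429.9 240.9  36. ]
 [612.3 216.3  36. ]
 [586.9  16.3  36. ]
 [403.1  41.1  36. ]] [508.07263205 128.65920606  36.        ]
post top [501.90902909  90.28153309 108.27189588]
tin top [457.73453924 195.459012   102.55570009] [460.322408   213.73020626 109.61677713]
tin @106 [457.16954629 195.03620928 106.        ] post@112 [500.97333294  90.18384314 112.        ]
tin corners [array([480.3, 226.6, 106. ]), array([473.3, 158.3, 106. ]), array([433.7, 163.2, 106. ]), array([441.5, 231.7, 106. ])]
plug [552.47556375  84.37910433  46.59396596] jar [454.78207187  95.67482336  72.65610263]
pocket [501.86779284  90.55368459]
bay [514.29131532 188.77107658]
tin [454.7656232  196.30048414]
bott/beaker [599.55755205 306.56292253 100.        ] [490.01989955 -70.15210966  60.        ]
```

```bash
python3 -m handwheel '[{"dp":[0.0425,-0.0286,0],"rot":[0,0,0],"gripper":255},{"dp":[0.0425,-0.0286,0],"rot":[0,0,0],"gripper":255},{"dp":[0.0425,-0.0286,0],"rot":[0,0,0],"gripper":255},{"dp":[0.0425,-0.0286,0],"rot":[0,0,0],"gripper":255},{"dp":[0.0425,-0.0286,0],"rot":[0,0,0],"gripper":255},{"dp":[0.0425,-0.0286,0],"rot":[0,0,0],"gripper":255},{"dp":[0.0425,-0.0286,0],"rot":[0,0,0],"gripper":255},{"dp":[0.0425,-0.0286,0],"rot":[0,0,0],"gripper":255},{"dp":[0,0,0],"rot":[0,0,8.2],"gripper":255},{"dp":[0,0,0],"rot":[0,0,8.2],"gripper":255},{"dp":[0,0,0],"rot":[0,0,8.2],"gripper":255}]'
cat > st.py <<'E'
import sys
from h import *
from station import sensors
s=sensors.state(); r=R.from_quat(s["tool_rot"]); p=s["position"]
print("t",s["clock"],"p",p.round(1),"yaw",np.degrees(np.arctan2(*r.as_matrix()[1::-1,0])).round(2),"z",r.as_matrix()[:,2].round(3),"op",s["opening"],"F",s["wrist_force"].round(1),"j",s["joints"].round(2))
if len(sys.argv)>3: print("dp tool", r.inv().apply(np.array(list(map(float,sys.argv[1:4])))-p).round(1))
E
python3 st.py 415 201 230
```

```text
clock: 1.48
position: [450.2, -299.9, 230.9]
tool_rot: [0.998, -0.065, -0.0, -0.0]
wrist_force: [-0.2, -0.1, 0.0]
opening: 0.1
grasp_force: 0.0
t 1.475 p [ 450.2 -299.9  230.9] yaw -7.44 z [-0.001  0.    -1.   ] op 0.1250500551556716 F [-0.2 -0.1  0. ] j [ 0.55  0.35 -0.06  1.83  0.02  0.96 -1.22]
dp tool [ -99.8 -492.1    1.1]
```

```bash
python3 -m handwheel '[{"dp":[-0.009,-0.0447,0],"rot":[0,0,0],"gripper":255},{"dp":[-0.009,-0.0447,0],"rot":[0,0,0],"gripper":255},{"dp":[-0.009,-0.0447,0],"rot":[0,0,0],"gripper":255},{"dp":[-0.009,-0.0447,0],"rot":[0,0,0],"gripper":255},{"dp":[-0.009,-0.0447,0],"rot":[0,0,0],"gripper":255},{"dp":[-0.009,-0.0447,0],"rot":[0,0,0],"gripper":255},{"dp":[-0.009,-0.0447,0],"rot":[0,0,0],"gripper":255},{"dp":[-0.009,-0.0447,0],"rot":[0,0,0],"gripper":255},{"dp":[-0.009,-0.0447,0],"rot":[0,0,0],"gripper":255},{"dp":[-0.009,-0.0447,0],"rot":[0,0,0],"gripper":255},{"dp":[-0.009,-0.0447,0],"rot":[0,0,0],"gripper":255},{"dp":[0,0,0],"rot":[0,0,0],"gripper":255}]'
python3 st.py 414 201 86
```

```text
clock: 2.98
position: [412.8, 203.7, 231.3]
tool_rot: [0.998, -0.06, -0.0, -0.001]
wrist_force: [-0.0, -0.8, -0.2]
opening: 0.1
grasp_force: 0.0
t 2.975 p [412.8 203.7 231.3] yaw -6.84 z [-0.     0.002 -1.   ] op 0.06528843369776058 F [-0.  -0.8 -0.2] j [-0.2   0.24 -0.4   2.    0.11  0.92 -2.36]
dp tool [  1.6   2.8 145.3]
```

```bash
python3 -m handwheel '[{"dp":[0.0005,0.0007,0.036],"rot":[0,0,0],"gripper":255},{"dp":[0.0005,0.0007,0.036],"rot":[0,0,0],"gripper":255},{"dp":[0.0005,0.0007,0.036],"rot":[0,0,0],"gripper":255},{"dp":[0,0.0007,0.037],"rot":[0,0,0],"gripper":255},{"dp":[0,0,0],"rot":[0,0,0],"gripper":255},{"dp":[0.005,0,0],"rot":[0,0,0],"gripper":255},{"dp":[0.005,0,0],"rot":[0,0,0],"gripper":255},{"dp":[0.005,0,0],"rot":[0,0,0],"gripper":255},{"dp":[0.005,0,0],"rot":[0,0,0],"gripper":255},{"dp":[0.005,0,0],"rot":[0,0,0],"gripper":255},{"dp":[0.005,0,0],"rot":[0,0,0],"gripper":255}]'
python3 st.py
python3 - <<'E'
from station import vision
import cv2
s=vision.snapshot("side"); b=s["color"][110:235,240:380,::-1]
cv2.imwrite("pics/s1.png",cv2.resize(b,None,fx=4,fy=4,interpolation=cv2.INTER_CUBIC))
E
```

```text
clock: 4.35
position: [445.0, 193.3, 86.3]
tool_rot: [0.998, -0.063, 0.0, -0.0]
wrist_force: [-1.2, -0.5, -0.5]
opening: -0.2
grasp_force: 0.2
t 4.35 p [445.  193.3  86.3] yaw -7.19 z [ 0.  0. -1.] op -0.18983015090786937 F [-1.2 -0.5 -0.5] j [-0.24  0.51 -0.32  2.05  0.27  0.62 -2.44]
```

View pics/s1.png

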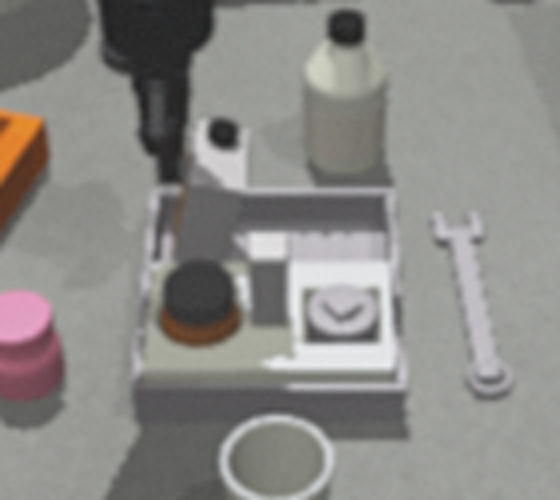

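The picture shows the tin (220,160) leaning away from the finger (165,160) without sliding. I'll keep pushing.

```bash
python3 -m handwheel '[{"dp":[0.005,0,0],"rot":[0,0,0],"gripper":255},{"dp":[0.005,0,0],"rot":[0,0,0],"gripper":255},{"dp":[0.005,0,0],"rot":[0,0,0],"gripper":255},{"dp":[0.005,0,0],"rot":[0,0,0],"gripper":255},{"dp":[0.005,0,0],"rot":[0,0,0],"gripper":255},{"dp":[0.005,0,0],"rot":[0,0,0],"gripper":255},{"dp":[0,0,0],"rot":[0,0,0],"gripper":255},{"dp":[0,0,-0.03],"rot":[0,0,0],"gripper":255},{"dp":[0,0,-0.04],"rot":[0,0,0],"gripper":120},{"dp":[0,0,-0.04],"rot":[0,0,0],"gripper":0},{"dp":[0,0,0],"rot":[0,0,0],"gripper":0}]'
python3 st.py 501.5 90.4 200
python3 - <<'E'
from station import vision
import cv2,numpy as np
f=lambda n,a,b,c,d:cv2.resize(vision.snapshot(n)["color"][a:b,c:d,::-1],(390,390),interpolation=cv2.INTER_CUBIC)
cv2.imwrite("pics/s2.png",np.hstack([f("top",140,260,230,350),f("side",120,240,250,370)]))
E
```

```text
clock: 5.78
position: [476.2, 190.6, 199.2]
tool_rot: [0.998, -0.063, 0.003, -0.001]
wrist_force: [-0.5, 0.1, -0.1]
opening: 54.3
grasp_force: 0.0
t 5.775 p [476.2 190.6 199.2] yaw -7.19 z [ 0.006  0.002 -1.   ] op 54.34155714069937 F [-0.5  0.1 -0.1] j [-0.16  0.37 -0.38  1.92  0.17  0.88 -2.32]
dp tool [37.7 96.2 -0.9]
```

View pics/s2.png

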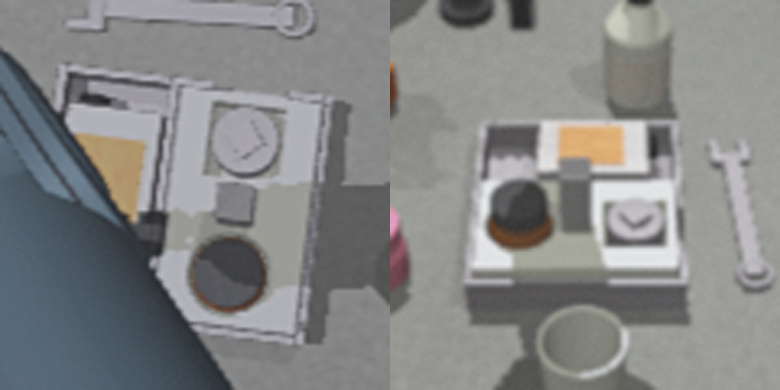

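The tin lies label up in the bay, its label at (590,145) on the right and (110,175) on the left. The insert is untouched. Next I go above the post and look with the wrist camera.

```bash
python3 -m handwheel '[{"dp":[0.0125,0.032,0],"rot":[0,0,0],"gripper":0},{"dp":[0.0125,0.032,0],"rot":[0,0,0],"gripper":0},{"dp":[0.0125,0.032,0],"rot":[0,0,0],"gripper":0},{"dp":[0,0,-0.02],"rot":[0,0,0],"gripper":0},{"dp":[0,0,0],"rot":[0,0,0],"gripper":0},{"dp":[0,0,0],"rot":[0,0,0],"gripper":0}]'
python3 st.py 501.5 90.4 200
python3 - <<'E'
from station import vision,sensors
import cv2,numpy as np
from h import *
S=lambda x,y:np.array([250+(x-390+.5)/3.25-.5,120+(y+.5)/3.25-.5])
p=atz('side',S(593,148),46)[:2]-[507.1,132.2]; print('tin in tray',p@[.992,-.1255],p@[.1255,.992])
s=sensors.state(); w=vision.snapshot("wrist"); cv2.imwrite("pics/w1.png",w["color"][:,:,::-1])
print(s["position"],s["tool_rot"],w["fx"],w["cx"],w["cy"]); print(w["mount"])
E
```

```text
clock: 6.62
position: [498.7, 90.0, 215.1]
tool_rot: [0.998, -0.062, -0.001, 0.0]
wrist_force: [-0.2, -0.7, 0.1]
opening: 85.5
grasp_force: 0.0
t 6.625 p [498.7  90.  215.1] yaw -7.13 z [-0.002 -0.    -1.   ] op 85.47092972721492 F [-0.2 -0.7  0.1] j [ 0.02  0.34 -0.35  1.91  0.14  0.92 -2.09]
dp tool [ 2.7 -0.7 15.1]
tin in tray 13.993984492274231 49.46607881256753
[498.74963856  90.02674749 215.06683632] [ 9.98064351e-01 -6.21828692e-02 -9.07544862e-04  1.35117040e-04] 282.70027975623066 317.6084013221157 196.73381064500612
[[ 3.35368334e-04 -9.62881173e-01 -2.69925423e-01  6.89051155e+01]
 [ 9.99999925e-01  3.75089903e-04 -9.55771275e-05  2.13938970e-01]
 [ 1.93275717e-04 -2.69925371e-01  9.62881227e-01 -1.43013694e+02]
 [ 0.00000000e+00  0.00000000e+00  0.00000000e+00  1.00000000e+00]]
```

View pics/w1.png

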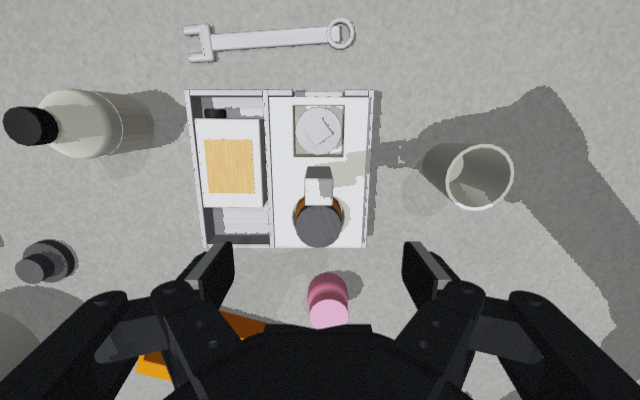

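Wrist view: tray corners at about (187,90), (374,90), (367,247) and (205,247). The post is at (318,188), the jar at (318,222) and the tin label at (230,165). I'll enlarge the post.

```bash
cat >> h.py <<'E'
M=np.array([[3.35368334e-04,-9.62881173e-01,-2.69925423e-01,68.9051155],[.999999925,3.75089903e-04,-9.55771275e-05,.213938970],[1.93275717e-04,-2.69925371e-01,.962881227,-143.013694]])
WF,WX,WY=282.70027975623066,317.6084013221157,196.73381064500612
def wproj(p,q,P):
    t=R.from_quat(q).inv().apply(np.atleast_2d(P)-p); c=(t-M[:,3])@M[:,:3]
    return np.c_[WX+WF*c[:,0]/c[:,2],WY+WF*c[:,1]/c[:,2]]
def watz(p,q,u,z):
    r=R.from_quat(q); o=r.apply(M[:,3])+p; d=r.apply(M[:,:3]@[(u[0]-WX)/WF,(u[1]-WY)/WF,1]); return o+d*(z-o[2])/d[2]
E
python3 - <<'E'
from h import *
a=cv2.imread("pics/w1.png")[80:260,180:385]
cv2.imwrite("pics/w1c.png",cv2.resize(a[75:150,105:175],None,fx=8,fy=8,interpolation=cv2.INTER_CUBIC))
p,q=np.array([498.75,90.03,215.07]),[9.98064351e-01,-6.21828692e-02,-9.07544862e-04,1.35117040e-04]
c=np.array([watz(p,q,u,36) for u in((185,90),(375,90),(367,248),(204,248))]);print(c.round(1),c.mean(0))
print(wproj(p,q,[[501.5,90.4,112]]))
E
```

```text
[[612.4 218.5  36. ]
 [587.3  16.9  36. ]
 [403.6  39.6  36. ]
 [428.8 241.3  36. ]] [508.01947174 129.06497065  36.        ]
[[316.56929944 193.58570275]]
```

View pics/w1c.png

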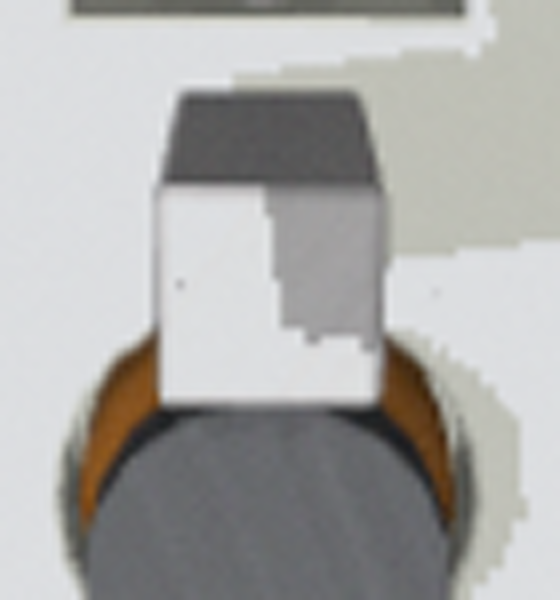

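```bash
python3 - <<'E'
from h import *
p,q=np.array([498.75,90.03,215.07]),[9.98064351e-01,-6.21828692e-02,-9.07544862e-04,1.35117040e-04]
c=np.array([watz(p,q,u,36) for u in((185,90),(375,90),(367,248),(204,248))])[:,:2]
m=np.array([[93,102],[93,-102],[-93,-102],[-93,102]])
r=least_squares(lambda p:(m@np.array([[np.cos(p[2]),np.sin(p[2])],[-np.sin(p[2]),np.cos(p[2])]])+p[:2]-c).ravel(),[508,129,-.12]).x
print(r,np.degrees(r[2])); rz=lambda v:R.from_euler('z',r[2]).apply([*v,0])[:2]+r[:2]
k=np.array([watz(p,q,(285+(x+.5)/8-.5,155+(y+.5)/8-.5),112) for x,y in((158,185),(383,185),(383,407),(158,407))])
print(k.round(1),'post',k.mean(0),'pocket',rz((0,-42)), 'post yaw',np.degrees(np.arctan2(*(k[0]+k[1]-k[2]-k[3])[[1,0]])))
P=k.mean(0); P[2]=73; print('dp',R.from_quat(q).inv().apply(P-p))
E
```

```text
[ 5.08019472e+02  1.29064971e+02 -1.23708472e-01] -7.087973307158301
[[517.3  99.4 112. ]
 [514.3  74.6 112. ]
 [488.6  77.4 112. ]
 [491.8 102.9 112. ]] post [502.99247646  88.57504158 112.        ] pocket [502.83695825  87.3859405 ] post yaw -7.06879857028998
dp [  4.64524103   0.86275724 142.06223212]
```

```bash
python3 -m handwheel '[{"dp":[0.004,0.0008,0.035],"rot":[0,0,0],"gripper":0},{"dp":[0,0,0.035],"rot":[0,0,0],"gripper":0},{"dp":[0,0,0.035],"rot":[0,0,0],"gripper":0},{"dp":[0,0,0.025],"rot":[0,0,0],"gripper":0},{"dp":[0,0,0.01],"rot":[0,0,0],"gripper":0},{"dp":[0,0,0],"rot":[0,0,0],"gripper":0},{"dp":[0,0,0],"rot":[0,0,0],"gripper":255},{"dp":[0,0,0],"rot":[0,0,0],"gripper":255},{"dp":[0,0,0],"rot":[0,0,0],"gripper":255},{"dp":[0,0,0],"rot":[0,0,0],"gripper":255},{"dp":[0,0,0],"rot":[0,0,0],"gripper":255},{"dp":[0,0,0],"rot":[0,0,0],"gripper":255}]'
python3 st.py
```

```text
clock: 8.18
position: [504.0, 88.8, 76.8]
tool_rot: [0.998, -0.063, 0.001, -0.0]
wrist_force: [-1.3, 1.7, 5.8]
opening: 24.9
grasp_force: 60.9
t 8.175 p [504.   88.8  76.8] yaw -7.17 z [ 0.001  0.    -1.   ] op 24.949882112090805 F [-1.3  1.7  5.8] j [-0.04  0.56 -0.28  1.99  0.26  0.63 -2.19]
```

```bash
python3 -m handwheel '[{"dp":[0,0,-0.003],"rot":[0,0,0],"gripper":255},{"dp":[0,0,-0.007],"rot":[0,0,0],"gripper":255},{"dp":[0,0,-0.009],"rot":[0,0,0],"gripper":255},{"dp":[0,0,-0.009],"rot":[0,0,0],"gripper":255},{"dp":[0,0,-0.009],"rot":[0,0,0],"gripper":255},{"dp":[0,0,-0.009],"rot":[0,0,0],"gripper":255},{"dp":[0,0,-0.009],"rot":[0,0,0],"gripper":255},{"dp":[0,0,-0.009],"rot":[0,0,0],"gripper":255},{"dp":[0,0,-0.006],"rot":[0,0,0],"gripper":255},{"dp":[0,0,0],"rot":[0,0,0],"gripper":255},{"dp":[0,0,0],"rot":[0,0,0],"gripper":255}]'
python3 st.py; python3 - <<'E'
from station import vision,sensors
import cv2
s=sensors.state(); cv2.imwrite("pics/w2.png",vision.snapshot("wrist")["color"][:,:,::-1]); print(s["position"],s["tool_rot"].tolist(),s["grasp_force"])
E
```

```text
clock: 9.55
position: [503.2, 88.3, 146.0]
tool_rot: [0.998, -0.063, -0.0, 0.0]
wrist_force: [-0.0, -0.1, -8.9]
opening: 25.0
grasp_force: 59.9
t 9.55 p [503.2  88.3 146. ] yaw -7.19 z [-0.001 -0.    -1.   ] op 24.9861159969731 F [-0.  -0.1 -8.9] j [-0.    0.44 -0.33  1.96  0.2   0.77 -2.14]
[503.17666504  88.25016693 146.0062265 ] [0.9980312666088779, -0.06271744482267444, -0.00032140548105824676, 9.840990985906034e-05] 59.88695740699768
```

Lifted at about 0.9 kg. Now I turn it half round.

```bash
python3 -m handwheel '[{"dp":[0,0,0],"rot":[0,0,-4],"gripper":255},{"dp":[0,0,0],"rot":[0,0,-6],"gripper":255},{"dp":[0,0,0],"rot":[0,0,-8],"gripper":255},{"dp":[0,0,0],"rot":[0,0,-8],"gripper":255},{"dp":[0,0,0],"rot":[0,0,-8],"gripper":255},{"dp":[0,0,0],"rot":[0,0,-8],"gripper":255},{"dp":[0,0,0],"rot":[0,0,-8],"gripper":255},{"dp":[0,0,0],"rot":[0,0,-8],"gripper":255},{"dp":[0,0,0],"rot":[0,0,-8],"gripper":255},{"dp":[0,0,0],"rot":[0,0,-8],"gripper":255},{"dp":[0,0,0],"rot":[0,0,-8],"gripper":255},{"dp":[0,0,0],"rot":[0,0,-8],"gripper":255}]' | head -2
python3 st.py
python3 -m handwheel '[{"dp":[0,0,0],"rot":[0,0,-8],"gripper":255},{"dp":[0,0,0],"rot":[0,0,-8],"gripper":255},{"dp":[0,0,0],"rot":[0,0,-8],"gripper":255},{"dp":[0,0,0],"rot":[0,0,-8],"gripper":255},{"dp":[0,0,0],"rot":[0,0,-8],"gripper":255},{"dp":[0,0,0],"rot":[0,0,-8],"gripper":255},{"dp":[0,0,0],"rot":[0,0,-8],"gripper":255},{"dp":[0,0,0],"rot":[0,0,-8],"gripper":255},{"dp":[0,0,0],"rot":[0,0,-8],"gripper":255},{"dp":[0,0,0],"rot":[0,0,-8],"gripper":255},{"dp":[0,0,0],"rot":[0,0,-6],"gripper":255},{"dp":[0,0,0],"rot":[0,0,-4],"gripper":255}]' | head -2
python3 -m handwheel '[{"dp":[0,0,0],"rot":[0,0,0],"gripper":255},{"dp":[0,0,0],"rot":[0,0,0],"gripper":255},{"dp":[0,0,0],"rot":[0,0,0],"gripper":255}]' | head -2
python3 st.py
python3 - <<'E'
from station import vision,sensors
import cv2,numpy as np
s=sensors.state(); w=vision.snapshot("wrist")["color"][:,:,::-1];cv2.imwrite("pics/w3.png",w); print(s["position"],s["tool_rot"].tolist())
t=vision.snapshot("top")["color"][:,:,::-1];cv2.imwrite("pics/t3.png",t);cv2.imwrite("pics/side3.png",vision.snapshot("side")["color"][:,:,::-1])
w2=cv2.imread("pics/w2.png")
cv2.imwrite("pics/cmp.png",np.vstack([cv2.resize(w2[40:280,120:460],(800,565))[:300],cv2.resize(w[40:280,120:460],(800,565))[:300]]))
E
```

```text
clock: 11.1
position: [503.2, 88.0, 145.9]
t 11.1 p [503.2  88.  145.9] yaw 83.04 z [-0.001 -0.    -1.   ] op 25.578952451535493 F [-0.2 -0.1 -8.7] j [ 0.28  0.52 -0.69  1.94  0.44  0.84 -0.77]
clock: 12.6
position: [503.3, 87.6, 145.7]
clock: 12.98
position: [503.5, 88.2, 146.2]
t 12.975 p [503.5  88.2 146.2] yaw 172.76 z [-0. -0. -1.] op 25.023874142557386 F [ 0.6  0.5 -7.8] j [ 0.52  0.67 -1.05  1.93  0.71  0.97  0.58]
[503.46591278  88.20755013 146.21126781] [0.06318179911385682, 0.9980020262458452, -0.00011949195745169265, -3.9894808487365124e-05]
```

```bash
python3 - <<'E'
from h import *
print(proj('side',[[586,132-0,46]]))
yaw=-.1247
def ins(c,z): return R.from_euler('z',yaw).apply([[-85,-52,0],[85,-52,0],[85,52,0],[-85,52,0]])+[c[0],c[1],z]
a=proj('side',ins((502.5,88),46)); b=proj('side',ins((502.5,88),115.5)); print(a.round(1),b.round(1))
s0=cv2.imread("pics/side0.png"); s3=cv2.imread("pics/side3.png"); w=cv2.imread("pics/w3.png")
def crop(im,q,n):
    x0,y0=int(q[0,0])-8,int(min(q[0,1],q[1,1]))-9
    print(n,x0,y0); return cv2.resize(im[y0:y0+20,x0:x0+100],(800,160),interpolation=cv2.INTER_CUBIC)
A=crop(s0,a,'a');B=crop(s3,b,'b')
W=np.zeros((280,800,3),np.uint8); W[:, :800]=cv2.resize(w[0:180,60:574],(800,280))
cv2.imwrite("pics/comp.png",np.vstack([A,B,W]))
E
```

```text
[[334.35943376 174.38428468]]
[[275.3 202.2]
 [338.7 201.7]
 [337.  174.9]
 [278.  175.2]] [[272.9 183.9]
 [339.8 183.5]
 [338.  156.5]
 [275.9 156.9]]
a 267 192
b 264 174
```

View pics/comp.png

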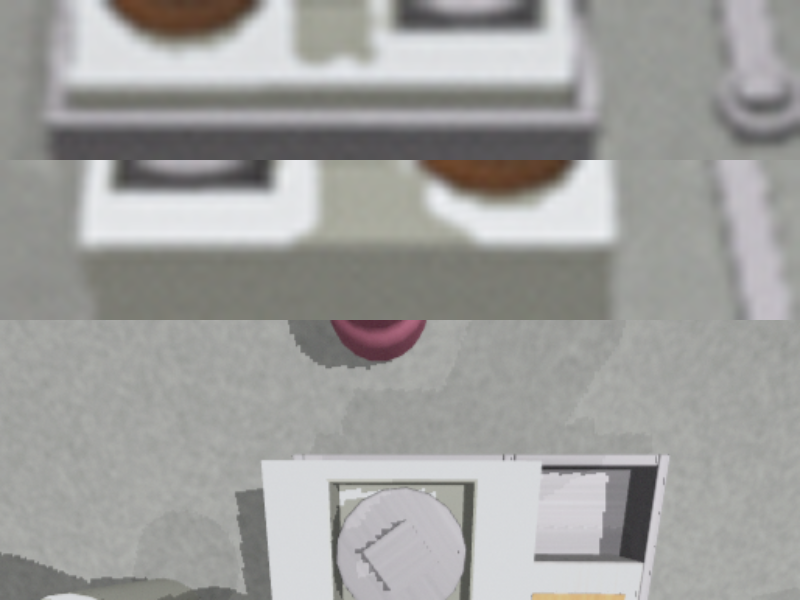

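Top strip: the seated insert's front edge runs from 68 to 577. Middle strip: the lifted one runs from 79 to 616, about 2 mm too far towards +x, with the jar now at the right. Wrist view: the plug is at (400,550) at the -x end, all upright. I'll correct by 1.8 mm and lower to just above the rim.

```bash
python3 -m handwheel '[{"dp":[0.0018,0,0],"rot":[0,0,0],"gripper":255},{"dp":[0,0,0.006],"rot":[0,0,0],"gripper":255},{"dp":[0,0,0.01],"rot":[0,0,0],"gripper":255},{"dp":[0,0,0.01],"rot":[0,0,0],"gripper":255},{"dp":[0,0,0.008],"rot":[0,0,0],"gripper":255},{"dp":[0,0,0],"rot":[0,0,0],"gripper":255},{"dp":[0,0,0],"rot":[0,0,0],"gripper":255}]'|tail -4
python3 st.py 502 88.2 76.8
python3 -m handwheel '[{"dp":[0,0,0.004],"rot":[0,0,0],"gripper":255},{"dp":[0,0,0.004],"rot":[0,0,0],"gripper":255},{"dp":[0,0,0.004],"rot":[0,0,0],"gripper":255},{"dp":[0,0,0],"rot":[0,0,0],"gripper":255}]'|tail -4
python3 st.py 502 88.2 76.8
```

```text
tool_rot: [0.063, 0.998, 0.0, 0.0]
wrist_force: [0.7, -0.8, -7.4]
opening: 25.3
grasp_force: 59.9
t 14.0 p [501.9  88.8 112.4] yaw 172.82 z [ 0.  0. -1.] op 25.331973596197955 F [ 0.7 -0.8 -7.4] j [ 0.49  0.71 -1.    1.96  0.76  0.91  0.53]
dp tool [-0.2 -0.6 35.6]
tool_rot: [0.063, 0.998, -0.0, -0.0]
wrist_force: [0.1, -0.4, -8.7]
opening: 25.2
grasp_force: 59.9
t 14.5 p [501.4  88.4  99.9] yaw 172.81 z [-0.001 -0.    -1.   ] op 25.15579990414254 F [ 0.1 -0.4 -8.7] j [ 0.47  0.73 -0.98  1.96  0.79  0.89  0.52]
dp tool [-0.7 -0.2 23.1]
```

It's inside the rim with no contact force. I'll keep lowering.

```bash
python3 -m handwheel '[{"dp":[0,0,0.004],"rot":[0,0,0],"gripper":255},{"dp":[0,0,0.004],"rot":[0,0,0],"gripper":255},{"dp":[0,0,0.004],"rot":[0,0,0],"gripper":255},{"dp":[0,0,0.004],"rot":[0,0,0],"gripper":255},{"dp":[0,0,0.003],"rot":[0,0,0],"gripper":255},{"dp":[0,0,0],"rot":[0,0,0],"gripper":255}]'|tail -4
python3 st.py 502 88.2 76.8
python3 -m handwheel '[{"dp":[0,0,0.002],"rot":[0,0,0],"gripper":255},{"dp":[0,0,0.001],"rot":[0,0,0],"gripper":255},{"dp":[0,0,0],"rot":[0,0,0],"gripper":255}]'|tail -4
python3 st.py 502 88.2 76.8
```

```text
tool_rot: [0.063, 0.998, -0.0, -0.0]
wrist_force: [-0.4, -0.2, -8.0]
opening: 25.4
grasp_force: 59.9
t 15.25 p [501.5  88.5  81. ] yaw 172.81 z [-0. -0. -1.] op 25.35787041802678 F [-0.4 -0.2 -8. ] j [ 0.45  0.75 -0.95  1.97  0.82  0.87  0.49]
dp tool [-0.5 -0.2  4.2]
tool_rot: [0.063, 0.998, -0.0, -0.0]
wrist_force: [0.6, 0.9, -8.9]
opening: 25.3
grasp_force: 59.9
t 15.625 p [501.6  88.5  78.2] yaw 172.81 z [-0. -0. -1.] op 25.284403489107028 F [ 0.6  0.9 -8.9] j [ 0.45  0.76 -0.95  1.97  0.82  0.86  0.49]
dp tool [-0.4 -0.3  1.4]
```

```bash
for i in 1 2 3; do :; done
python3 -m handwheel '[{"dp":[0,0,0.001],"rot":[0,0,0],"gripper":255},{"dp":[0,0,0],"rot":[0,0,0],"gripper":255}]'|tail -4; python3 st.py
python3 -m handwheel '[{"dp":[0,0,0.001],"rot":[0,0,0],"gripper":255},{"dp":[0,0,0],"rot":[0,0,0],"gripper":255}]'|tail -4; python3 st.py
```

```text
tool_rot: [0.063, 0.998, -0.0, -0.0]
wrist_force: [-0.3, 0.4, -8.0]
opening: 25.4
grasp_force: 59.9
t 15.875 p [501.7  88.5  77.2] yaw 172.81 z [-0. -0. -1.] op 25.367546008582607 F [-0.3  0.4 -8. ] j [ 0.45  0.76 -0.95  1.97  0.83  0.86  0.49]
tool_rot: [0.063, 0.998, -0.0, 0.0]
wrist_force: [-3.7, -3.4, 3.6]
opening: 25.3
grasp_force: 61.6
t 16.125 p [501.8  88.5  76.9] yaw 172.8 z [ 0.    -0.001 -1.   ] op 25.31220712308993 F [-3.7 -3.4  3.6] j [ 0.45  0.76 -0.95  1.97  0.83  0.86  0.49]
```

Floor contact is at 76.9, the height it had at the start. Release and rise.

```bash
python3 -m handwheel '[{"dp":[0,0,0],"rot":[0,0,0],"gripper":130},{"dp":[0,0,0],"rot":[0,0,0],"gripper":60},{"dp":[0,0,0],"rot":[0,0,0],"gripper":0},{"dp":[0,0,0],"rot":[0,0,0],"gripper":0},{"dp":[0,0,0],"rot":[0,0,0],"gripper":0},{"dp":[0,0,-0.02],"rot":[0,0,0],"gripper":0},{"dp":[0,0,-0.04],"rot":[0,0,0],"gripper":0},{"dp":[0,0,-0.04],"rot":[0,0,0],"gripper":0},{"dp":[0,0,-0.03],"rot":[0,0,0],"gripper":0},{"dp":[0.02,0,-0.01],"rot":[0,0,0],"gripper":0},{"dp":[0,0,0],"rot":[0,0,0],"gripper":0},{"dp":[0,0,0],"rot":[0,0,0],"gripper":0}]'
python3 - <<'E'
from station import vision
import cv2,numpy as np
f=lambda n,a,b,c,d:cv2.resize(vision.snapshot(n)["color"][a:b,c:d,::-1],((d-c)*4,(b-a)*4),interpolation=cv2.INTER_CUBIC)
cv2.imwrite("pics/fin.png",np.hstack([f("side",130,225,260,360),cv2.resize(f("wrist",50,330,200,500),(400,380))]))
E
```

```text
clock: 17.62
position: [482.2, 90.7, 216.5]
tool_rot: [0.063, 0.998, -0.0, 0.0]
wrist_force: [0.7, 0.1, -0.2]
opening: 85.4
grasp_force: 0.0
```

View pics/fin.png

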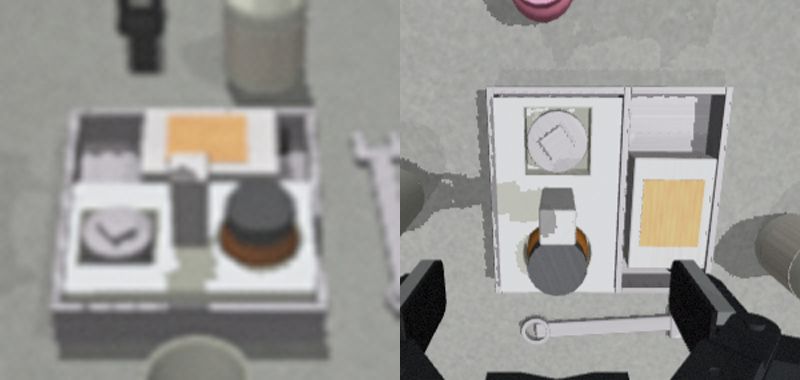

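The insert is seated level with the jar at (260,220), at the gap end, and the plug at (115,230) in its pocket. The tin lies label up at (205,140), and the gripper is clear. Handing in.

```bash
python3 -c "
from station import ctrl
print(ctrl.sign_off())"
```

```text
the job is handed in; nothing more can be done
None
```

The job is handed in, at about 18 s of the 58 s allowed and with no verdict returned: the tin lies label up in its bay, and the insert is turned half round and seated in its pocket with the jar at the gap end and the plug still in place.

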